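# Slide the chopping board out over the worktop's edge

## Robot

A 6-joint arm with a two-finger parallel gripper is mounted at the origin on a cart in front of the work surface, level with it; the furniture and walls round the work are solid. World frame = base frame: x ahead of the robot, y to its left, z up, the work surface at z = 0. Lengths are in m, angles in rad, forces in N, time in s.
With the tool pointing down it reaches from about 0.25 to 0.775 m from the base axis. Payload 4 kg.
Tool frame: the origin (TCP) lies midway between the tips of the shut fingers; the grasp point (between the pads) lies 19 mm behind it; z points along the fingers, y is the direction in which the jaws open and shut (so a half turn about z gives the same grasp; the last joint's range is limited). The gripper opens to 94 mm and grips with 3 to 60 N. Pads are 16 mm wide; open, the fingers measure 119 mm over their backs; the gripper's body (75 mm by 177 mm) begins 78 mm behind the grasp point.
Start: joints at [-1.447, 0.087, 1.371, -0, 1.684, -0.103], TCP at [0.124, -0.536, 0.206] pointing down, gripper open.
Joint ranges: [-3.1, 3.1], [-0.76, 2.03], [0.27, 2.55], [-1.08, 4.22], [0.17, 2.65], [-2.57, 2.57]. Speed limits (rad/s): [2.79, 2.79, 3.14, 3.14, 3.14, 3.14].

## Interface

Orientations are given as [roll, pitch, yaw] about the fixed x, y, z axes, in that order (R = Rz(yaw) Ry(pitch) Rx(roll)).
In Python, from bench import robot, cams gives the robot as it stands.
- The arm moves only by the tool step_arm, never from a script. Its argument "plan" is a list that holds one entry, the list of rows, each a list of 5 numbers: the shift along the world's x, y, z in mm, then the turn about the world's z in rad, then the opening in per cent of the stroke, from 0 (shut) to 100 (fully open). In form: [[[tx, ty, tz, turn, fingers], ...]]. A call has 1 to 8 rows; each row is the pose to reach, as a shift and turn from the pose commanded when the call began; what a row does not reach only later rows make up. A row lasts 1/12 s, in which the tool goes at most 41.7 mm and 7.16 degrees, less where a joint would pass 70% of its speed; a pose out of reach is approached as far as the arm can. A call with a gripper value outside its range is refused whole. The fingers move at their own pace and stop on an object; the grip force is fixed at half the most. Time passes only in rows, so rows that repeat a pose let the fingers close. It gives the time, the measured TCP pose, the force and the opening at its end, in the units of the state.
- robot.get_obs(): the state, without advancing time (a new reading comes with each control period).
- cams.snapshot(name): name is "scene" or "side" or "wrist"; returns a dict with "frame" (400x640x3 uint8, red, green, blue), "camera_matrix" (3x3 intrinsics, pixels), "k1" (the pictures are not rectified: a ray, as slopes to the right and down, at radius r is drawn at 1 + k1 r^2 times it, then the intrinsics apply), "origin" and "attitude" of the camera in the world; the wrist camera has in their place "T_tool_cam" (4x4, takes a point from camera to tool coordinates, whose origin is the TCP and whose axes are the flange's). Camera axes: x right, y down, z forward; pixel columns grow to the right and rows downward; lengths in m; the calibration is good to about 2 mm. A picture is of the moment at which its call begins: read the wrist's pose just before it. There is no depth.
- robot.close_job(): hands the job in, once; it reports no verdict.
The state is a dict: "time": time; "joint_positions": joint angles; "qvel": joint speeds; "joint_torque": joint torques, N m; "tool_pos": TCP position; "ee_rot": TCP orientation; "wrist_force": force on the tool from outside, world axes, zero at the start; "wrist_torque": the same for the moment, N m; "width": finger opening in m.
Only numpy, scipy, OpenCV 4.12 (cv2) and the standard library are available. Lean on these libraries where they do the work, as an engineer would, in place of code of your own. Each camera call takes 0.05 s, during which the arm holds its last target. There are 200 camera calls.

## Task

I want to get my fingers under the chopping board: push the small round tub that stands in front of it aside along the worktop, out of the board's way to either side, then slide the board toward the robot until it sticks out four centimetres over the worktop's front edge, square with that edge; the tub shall then stand close beside one of the board's short sides, at hand, with a gap of about two centimetres. Only push with the fingertips: pick up, pinch or tip nothing, do not let the board run into the tub, and leave the other things alone.

Things in the scene. Friction and masses are not known exactly. Their poses are not given: they have to be found in the camera images.
- board: Plain wooden chopping board, 170 mm (its x) by 240 mm (its y) and 21 mm thick, about 0.6 kg, loose on the worktop. Origin: centre of its underside. Its -x long side faces the robot and the worktop's front edge at the start, turned up to 0.18 rad either way. Mug, mills and jars stand behind it, beyond x = 0.76; the tall blender stands to its right, at y below -0.08.
- board_front (a point): Middle of the lower rim of the board's long side nearest the robot (board frame x = -0.085, y = 0, z = 0); axes as the board's.
- pot: Small round closed tub, cream and red, 63 mm across and 34 mm high, under 0.12 kg, loose, standing upright on the worktop between the board and the worktop's front edge. Origin: centre of its underside.
- edge (a point): A point on the front edge of the worktop, at the level of its top (z = 0). The edge is straight and runs along this point's y axis (world y); the worktop lies on its +x side, and past it toward the robot there is only the drop to the floor. The worktop's left end is at y = 0.53.
- garlic: Bystander, to be left alone: bulb of garlic, 60 mm across, 59 mm high, loose. Origin: centre of its underside.
- apple: Bystander, to be left alone: apple, 72 mm across, 63 mm high, loose. Origin: centre of its underside.
- lemon: Bystander, to be left alone: lemon, 76 x 56 mm, 55 mm high, loose. Origin: centre of its underside.
- tin: Bystander, to be left alone: ring-pull food tin, 76 mm across, 58 mm high, loose. Origin: centre of its underside.
- tape: Bystander, to be left alone: roll of masking tape lying flat, 100 mm across, 25 mm high, loose. Origin: centre of its underside.
- wooden_spoon_1: Bystander, to be left alone: wooden spoon lying flat, 297 mm long, 50 mm wide, 16 mm high, loose. Origin: on its underside, within it.

How it is judged:
By the outcome, as a careful person would: the job done as asked, in the order asked, and still so for the second after the job is handed in, with the robot touching nothing.
It also fails if it takes over 59 s, if anything falls off the work surface, if the arm or the gripper's body presses on something with over 40 N, if the wrist force passes 120 N, or if a joint passes its speed limit or range.

## Working session

There is one attempt and no reset: what is moved stays moved. The work goes in short steps, Python scripts to look and compute and a tool call to move; the robot and the scene stay as the last step left them, time stands still between calls to the robot, and variables do not carry over. Pictures are saved under pics/ and viewed, about 8 in all and at most 12, crops included, and the job is handed in when it is done.

Besides the shell and the picture viewer there is one more tool, called after "Call:" by a JSON object that holds its "api" and its "payload", one argument or row to a line. step_arm: Moves the arm, as the interface text tells. Its arguments: {"type":"object","properties":{"plan":{"type":"array"}},"required":["plan"]}

```bash
ls; mkdir -p pics; cat > h.py <<'E'
import numpy as np, cv2
from scipy.spatial.transform import Rotation as R
from bench import robot, cams
def snap(n):
    o=robot.get_obs(); s=cams.snapshot(n); s['obs']=o
    if 'T_tool_cam' in s:
        T=np.eye(4); T[:3,3]=o['tool_pos']; e=np.array(o['ee_rot'])
        T[:3,:3]=e if e.shape==(3,3) else R.from_euler('xyz',e).as_matrix()
        W=T@np.array(s['T_tool_cam']); s['o'],s['R']=W[:3,3],W[:3,:3]
    else:
        a=np.array(s['attitude']); s['o']=np.array(s['origin'])
        s['R']=a if a.shape==(3,3) else R.from_euler('xyz',a).as_matrix()
    return s
def ray(s,px,z):
    px=np.array(px,float).reshape(-1,1,2)
    u=cv2.undistortPoints(px,np.array(s['camera_matrix'],float),np.array([s['k1'],0,0,0.]))[:,0]
    d=np.c_[u,np.ones(len(u))]@s['R'].T
    return s['o']+d*((z-s['o'][2])/d[:,2])[:,None]
def proj(s,P):
    c=(np.array(P,float)-s['o'])@s['R']
    return cv2.projectPoints(c.reshape(-1,1,3),np.zeros(3),np.zeros(3),np.array(s['camera_matrix'],float),np.array([s['k1'],0,0,0.]))[0][:,0]
def save(s,f): cv2.imwrite('pics/'+f,s['frame'][:,:,::-1])
E
python3 - <<'E'
from h import *
print(robot.get_obs())
for n in ['scene','side']:
    s=snap(n); save(s,n+'0.png'); np.save(n+'0.npy',s,allow_pickle=True); print({k:v for k,v in s.items() if k not in('frame','obs')})
E
```

```text
pics
{'time': 0.0, 'joint_positions': array([-1.44711391e+00,  8.79542259e-02,  1.37226398e+00, -6.53027571e-06,
        1.68361527e+00, -1.03127678e-01]), 'qvel': array([ 1.35096701e-03, -3.07227255e-04,  5.51626266e-04,  7.13077564e-04,
       -3.09857845e-04, -6.80872700e-05]), 'joint_torque': array([ 1.43266207e-03, -3.40182281e+01, -3.02425325e+01,  7.19417352e-02,
        3.30042851e-02, -1.82375152e-04]), 'tool_pos': array([ 0.12358745, -0.53535774,  0.20429969]), 'ee_rot': array([-3.13936307e+00, -2.24225352e-04,  2.26809117e-01]), 'wrist_force': array([-0.04904587, -0.54160947,  0.1862682 ]), 'wrist_torque': array([ 0.05703191, -0.03554529,  0.01355561]), 'width': 0.09383585228129845}
{'camera_matrix': array([[489.12119997,   0.        , 327.36164952],
       [  0.        , 489.12119997, 196.49122532],
       [  0.        ,   0.        ,   1.        ]]), 'k1': 0.023650477713697955, 'origin': array([-0.74048733,  0.9156773 ,  0.84753832]), 'attitude': array([-2.06153974,  0.02287353, -2.19402265]), 'o': array([-0.74048733,  0.9156773 ,  0.84753832]), 'R': array([[-0.58350529, -0.37090683,  0.72246086],
       [-0.81178721,  0.29144722, -0.50602376],
       [-0.02287154, -0.88175203, -0.47115842]])}
{'camera_matrix': array([[420.07785766,   0.        , 313.34585545],
       [  0.        , 420.07785766, 195.45672484],
       [  0.        ,   0.        ,   1.        ]]), 'k1': -0.006352852074613344, 'origin': array([ 0.58718163, -0.95200514,  0.92707395]), 'attitude': array([-2.30336394,  0.01863016,  0.06180318]), 'o': array([ 0.58718163, -0.95200514,  0.92707395]), 'R': array([[ 0.99791759,  0.02748294, -0.05835391],
       [ 0.06175312, -0.66835934,  0.74127076],
       [-0.01862908, -0.74333067, -0.6686647 ]])}
```

View pics/scene0.png

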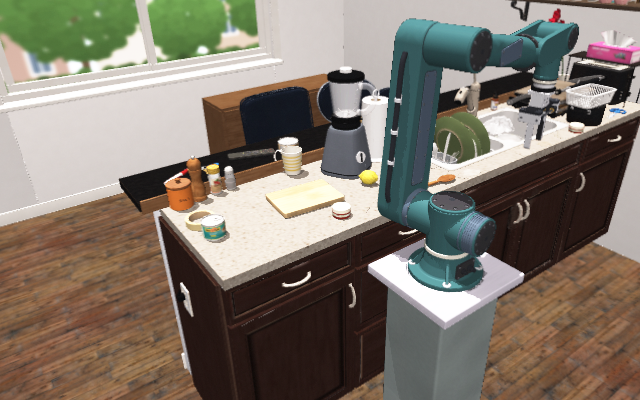

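View pics/side0.png

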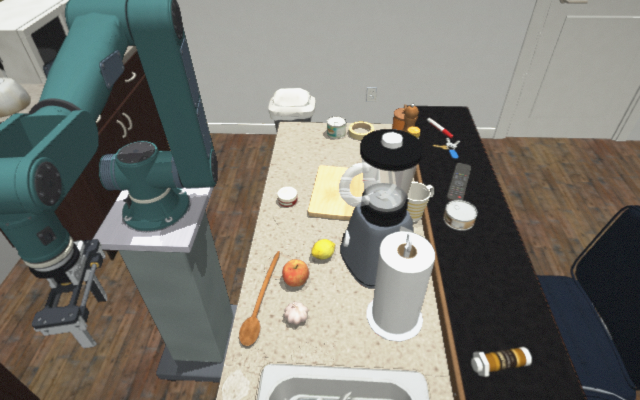

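```bash
python3 - <<'E'
from h import *
for n,(x0,y0,x1,y1) in {'scene':(255,165,365,230),'side':(260,150,400,230)}.items():
    s=np.load(n+'0.npy',allow_pickle=True).item()
    hsv=cv2.cvtColor(s['frame'],cv2.COLOR_RGB2HSV)
    crop=hsv[y0:y1,x0:x1]
    m=cv2.inRange(crop,(15,70,150),(32,255,255))
    m=cv2.morphologyEx(m,cv2.MORPH_OPEN,np.ones((3,3)))
    c=max(cv2.findContours(m,0,2)[0],key=cv2.contourArea)
    q=cv2.approxPolyDP(cv2.convexHull(c),4,True)[:,0]+[x0,y0]
    print(n,cv2.contourArea(c),q.tolist(),ray(s,q,0.021)[:,:2].round(3).tolist())
    r=cv2.inRange(crop,(0,90,80),(8,255,255))|cv2.inRange(crop,(172,90,80),(180,255,255))
    ys,xs=np.nonzero(r); print('red',xs.min()+x0,xs.max()+x0,ys.min()+y0,ys.max()+y0)
    p=[[(xs.min()+xs.max())/2+x0,(ys.min()+ys.max())/2+y0]]; print(ray(s,p,0.017))
    cv2.imwrite(f'pics/c_{n}.png',cv2.resize(s['frame'][y0:y1,x0:x1,::-1],None,fx=5,fy=5,interpolation=cv2.INTER_NEAREST))
s=np.load('scene0.npy',allow_pickle=True).item()
print('edge',ray(s,[[222,286],[270,264],[350,229]],0)); 
s2=np.load('side0.npy',allow_pickle=True).item(); print(ray(s2,[[258,200],[240,300],[274,124]],0))
print('tin',ray(s,[[213,233]],.02),ray(s2,[[336,130]],.02),'lemon',ray(s,[[369,177]],.027),ray(s2,[[323,249]],.027))
a=cv2.imread('pics/c_scene.png');b=cv2.imread('pics/c_side.png')
E
```

```text
scene 48.5 [[313, 206], [297, 213]] [[0.501, 0.108], [0.494, 0.178]]
red 333 350 212 219
[[0.39381303 0.06532016 0.017     ]]
side 113.5 [[359, 180], [355, 195], [350, 184]] [[0.656, 0.136], [0.642, 0.06], [0.626, 0.114]]
red 280 296 199 206
[[0.42911739 0.02007959 0.017     ]]
edge [[0.31359534 0.53973429 0.        ]
 [0.32192361 0.38323955 0.        ]
 [0.33058339 0.0786601  0.        ]]
[[ 0.32655838  0.0460918   0.        ]
 [ 0.34100024 -0.33717548  0.        ]
 [ 0.31868826  0.50470651  0.        ]]
tin [[0.55334978 0.45676632 0.02      ]] [[0.57274962 0.43813373 0.02      ]] lemon [[ 0.54767287 -0.18354607  0.027     ]] [[ 0.54957585 -0.17725542  0.027     ]]
```

View pics/c_scene.png

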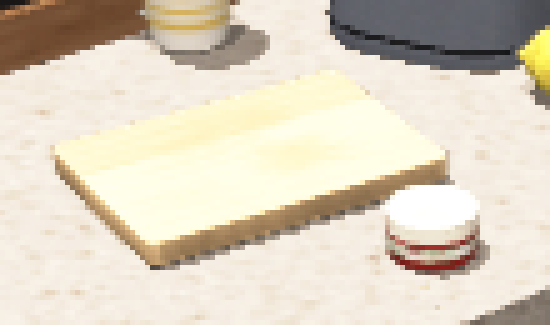

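View pics/c_side.png

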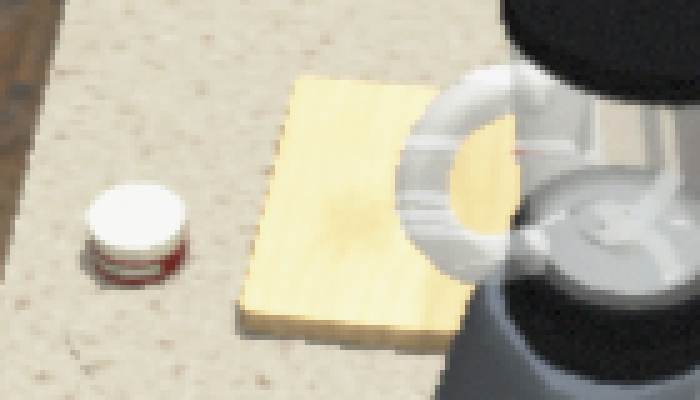

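```bash
python3 - <<'E'
from h import *
s=np.load('scene0.npy',allow_pickle=True).item();t=np.load('side0.npy',allow_pickle=True).item()
q=ray(s,[[266,195],[321.4,179.4],[344.4,196.6],[286.4,213.6]],.021)[:,:2]
print('LB? ',q.round(3),q.mean(0),[np.linalg.norm(q[i]-q[i-1]).round(3) for i in range(4)])
f=ray(t,[[319.4,165],[308,212],[353,217]],.021)[:,:2];print(f.round(3), np.linalg.norm(f[0]-f[1]))
for a,b in [(q[3],q[2]),(q[0],q[1]),(f[0],f[1])]: d=a-b;print('yaw',np.arctan2(-d[0],d[1]))
print('pot',ray(s,[[341.6,207.4]],.034),ray(t,[[287.4,193]],.034))
E
```

```text
LB?  [[ 0.674  0.197]
 [ 0.654 -0.035]
 [ 0.489 -0.02 ]
 [ 0.513  0.209]] [0.58237431 0.08755141] [np.float64(0.161), np.float64(0.233), np.float64(0.166), np.float64(0.229)]
[[ 0.519  0.213]
 [ 0.496 -0.025]
 [ 0.635 -0.04 ]] 0.23841602229189177
yaw -0.10660827088895725
yaw -0.08519280655475978
yaw -0.09726932930527854
pot [[0.41356019 0.0497251  0.034     ]] [[0.42537534 0.04637737 0.034     ]]
```

The scene picture shows the board with top corners at (266,195), (321,179), (344,197) and (286,214), and the tub at (342,207). In the side picture the tub is at (287,193). That puts the board at about (0.585, 0.09) with yaw -0.096, the tub at about (0.42, 0.048) and the edge at x≈0.325.

Plan: push the tub to the right, nested between the fingertips, then pull the board with both fingers behind its back side.

Call:
{"api": "step_arm", "payload": {
  "plan": [
    [[140,300,0,0.7,38],[140,300,0,0.7,38],[140,300,0,0.7,38],[140,300,0,0.7,38],[140,300,0,0.7,38],[140,300,0,0.7,38],[140,300,0,0.7,38],[140,300,0,0.7,38]]
  ]
}}

```text
time: 0.77
tool_pos: [0.2638, -0.2337, 0.2051]
ee_rot: [-3.142, -0.0, 0.926]
wrist_force: [-0.1, -0.6, -0.5]
width: 0.0443
```

Call:
{"api": "step_arm", "payload": {
  "plan": [
    [[140,320,0,0.644,38],[140,320,0,0.644,38],[140,320,0,0.644,38],[140,320,0,0.644,38],[140,320,0,0.644,38],[140,320,0,0.644,38],[140,320,0,0.644,38],[140,320,0,0.644,38]]
  ]
}}

```text
time: 1.43
tool_pos: [0.3973, 0.0718, 0.2053]
ee_rot: [3.141, 0.0, 1.572]
wrist_force: [0.8, -0.5, 0.4]
width: 0.0357
```

```bash
python3 - <<'E'
from h import *
s=snap('wrist'); save(s,'w1.png'); np.save('w1.npy',s,allow_pickle=True); o=s['obs']; print(o['time'],o['tool_pos'],o['ee_rot'],o['width'],s['o'],s['R'][:,2])
E
```

```text
1.4333 [0.39725642 0.07177174 0.20528952] [3.14126539e+00 2.85803693e-04 1.57162415e+00] 0.03565815867097333 [0.39730052 0.13919403 0.38487624] [ 2.32532069e-05 -2.35080044e-01 -9.71976014e-01]
```

View pics/w1.png

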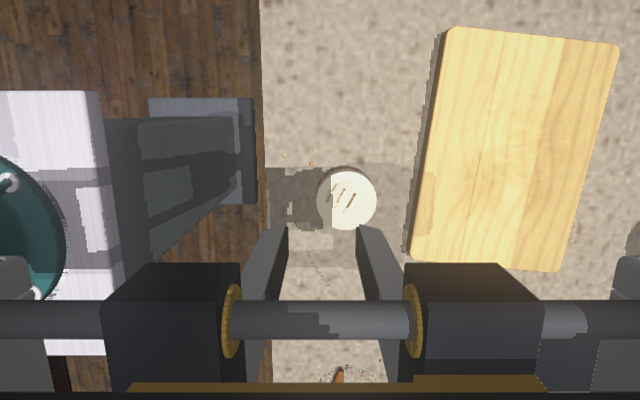

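```bash
python3 - <<'E'
from h import *
s=np.load('w1.npy',allow_pickle=True).item()
q=ray(s,[[448,27],[619,44],[558,271],[413,257]],.021)[:,:2]
print(q.round(4),q.mean(0),[np.linalg.norm(q[i]-q[i-1]).round(3) for i in range(4)])
for a,b in [(q[0],q[3]),(q[1],q[2])]: d=a-b;print('yaw',np.arctan2(-d[0],d[1]))
print('pot',ray(s,[[346.5,198]],.034),'edge',ray(s,[[261,50],[265,240]],0))
g=cv2.cvtColor(s['frame'],cv2.COLOR_RGB2GRAY).astype(float)
for r in (10,40,70,230,245):
    d=np.abs(np.diff(cv2.GaussianBlur(g,(5,5),0)[r,240:290])); c=240.5+d.argmax(); print(r,c,ray(s,[[c,r]],0))
E
```

```text
[[ 0.5161  0.2151]
 [ 0.6809  0.2009]
 [ 0.6591 -0.0339]
 [ 0.4973 -0.0174]] [0.58835694 0.09118202] [np.float64(0.233), np.float64(0.165), np.float64(0.236), np.float64(0.163)]
yaw -0.08059710778914718
yaw -0.09254295646345388
pot [[0.42244347 0.05223937 0.034     ]] edge [[ 0.33581096  0.19768096  0.        ]
 [ 0.3326086  -0.00579081  0.        ]]
10 259.5 [[0.3357206  0.23469625 0.        ]]
40 260.5 [[0.33566319 0.20709907 0.        ]]
70 261.5 [[0.33559897 0.17850216 0.        ]]
230 287.5 [[0.35858672 0.0062931  0.        ]]
245 288.5 [[ 0.35935049 -0.01182604  0.        ]]
```

The wrist view shows the tub top at (346,198), the board's corners at (448,27), (619,44), (558,271) and (413,257), and the front edge at column 260. That gives an edge x≈0.3355, the tub at (0.422, 0.052), and the board centre at (0.588, 0.091) with yaw about -0.088.

Call:
{"api": "step_arm", "payload": {
  "plan": [
    [[18,30,0,0,38],[18,30,-40,0,38],[18,30,-80,0,38],[18,30,-120,0,38],[18,30,-155,0,38],[18,30,-180,0,38],[18,30,-193,0,38],[18,30,-193,0,38]]
  ]
}}

```text
time: 2.15
tool_pos: [0.4113, 0.0988, 0.0082]
ee_rot: [-3.132, 0.001, 1.571]
wrist_force: [-0.5, -0.4, 0.5]
width: 0.0357
```

Call:
{"api": "step_arm", "payload": {
  "plan": [
    [[7,0,2,0,38],[7,0,2,0,38]]
  ]
}}

```text
time: 2.32
tool_pos: [0.4248, 0.0994, 0.0163]
ee_rot: [3.137, -0.0, 1.57]
wrist_force: [0.6, -0.6, 1.5]
width: 0.0361
```

Call:
{"api": "step_arm", "payload": {
  "plan": [
    [[0,-6,-3,0,38],[0,-14,-3,0,38],[0,-24,-3,0,38],[0,-36,-3,0,38],[0,-48,-3,0,38],[0,-60,-3,0,38],[0,-72,-3,0,38],[0,-84,-3,0,38]]
  ]
}}

```text
time: 2.98
tool_pos: [0.4226, 0.0142, 0.0123]
ee_rot: [3.14, -0.0, 1.57]
wrist_force: [0.0, 1.3, 1.3]
width: 0.0357
```

Call:
{"api": "step_arm", "payload": {
  "plan": [
    [[0,-12,0,0,38],[0,-24,0,0,38],[0,-36,0,0,38],[0,-48,0,0,38],[0,-58,0,0,38],[0,-66,0,0,38],[0,-72,0,0,38],[0,-75,0,0,38]]
  ]
}}

```text
time: 3.65
tool_pos: [0.4224, -0.0603, 0.0118]
ee_rot: [3.141, -0.0, 1.57]
wrist_force: [-0.3, 2.1, 2.1]
width: 0.0357
```

```bash
python3 - <<'E'
from h import *
s=snap('wrist'); save(s,'w2.png'); np.save('w2.npy',s,allow_pickle=True); o=s['obs']; print(o['time'],o['tool_pos'],o['ee_rot'],o['width'])
E
```

```text
3.65 [ 0.42242818 -0.06032229  0.0118366 ] [ 3.14086218e+00 -1.61563572e-04  1.56979143e+00] 0.03568523769294674
```

View pics/w2.png

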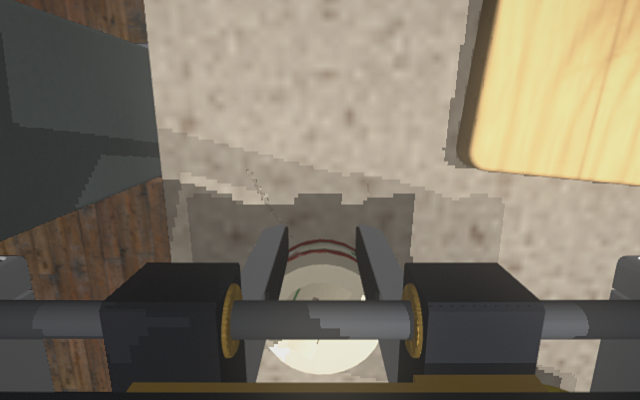

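The tub is nested between the fingertips at y≈-0.094 (its disc is around (320,320)), clear of the board. Next I back off, lift, and go behind the board.

Call:
{"api": "step_arm", "payload": {
  "plan": [
    [[0,15,0,0,38],[0,35,0,0,38],[0,40,30,0,38],[0,40,70,0,38],[0,50,110,-0.1,60],[0,75,140,-0.22,80],[10,110,145,-0.34,100],[25,143,145,-0.46,100]]
  ]
}}

```text
time: 4.37
tool_pos: [0.4472, 0.0799, 0.1604]
ee_rot: [3.135, -0.003, 1.126]
wrist_force: [1.3, -1.2, -0.1]
width: 0.0589
```

Call:
{"api": "step_arm", "payload": {
  "plan": [
    [[35,0,0,-0.12,100],[75,0,0,-0.24,100],[115,0,0,-0.36,100],[150,0,0,-0.48,100],[180,0,0,-0.6,100],[210,0,0,-0.72,100],[235,0,0,-0.84,100],[250,0,0,-0.96,100]]
  ]
}}

```text
time: 5.03
tool_pos: [0.6974, 0.079, 0.1546]
ee_rot: [3.141, 0.001, 0.167]
wrist_force: [-0.2, 0.6, 1.2]
width: 0.0942
```

Call:
{"api": "step_arm", "payload": {
  "plan": [
    [[0,0,0,-0.12,100],[0,0,0,-0.24,100],[0,0,0,-0.24,100],[0,0,0,-0.24,100]]
  ]
}}

```text
time: 5.37
tool_pos: [0.6954, 0.0792, 0.1557]
ee_rot: [3.141, 0.001, -0.064]
wrist_force: [0.2, -0.4, 1.7]
width: 0.0938
```

```bash
python3 - <<'E'
from h import *
s=snap('wrist'); save(s,'w3.png'); np.save('w3.npy',s,allow_pickle=True); o=s['obs']; print(o['time'],o['tool_pos'],o['ee_rot'],o['width'],s['o'],s['R'].round(2))
t=np.load('w2.npy',allow_pickle=True).item()
g=cv2.GaussianBlur(cv2.cvtColor(t['frame'],cv2.COLOR_RGB2GRAY),(5,5),0).astype(float)
for r in (60,90,120,150):
    c=140.5+np.abs(np.diff(g[r,140:175])).argmax(); print(r,c,ray(t,[[c,r]],0))
E
```

```text
5.3667 [0.69537084 0.07922668 0.1557195 ] [ 3.14104292e+00  1.18757763e-03 -6.42434256e-02] 0.09380533291955313 [0.76340723 0.07453121 0.33524494] [[-0.06 -0.97 -0.24]
 [-1.    0.06  0.01]
 [ 0.    0.24 -0.97]]
60 149.5 [[0.33542613 0.03161119 0.        ]]
90 152.5 [[0.33534662 0.01702037 0.        ]]
120 155.5 [[0.33525717 0.00187978 0.        ]]
150 158.5 [[ 0.33515721 -0.01384626  0.        ]]
```

View pics/w3.png

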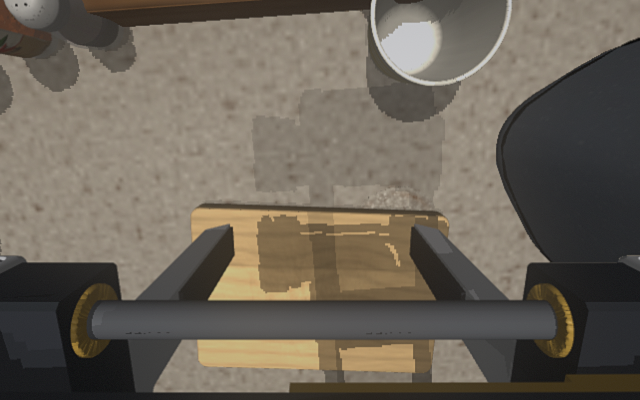

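```bash
python3 - <<'E'
from h import *
s=np.load('w3.npy',allow_pickle=True).item()
print(ray(s,[[196,210],[447,217]],.021)); print(ray(s,[[192,205],[447,213]],0))
print('blender',ray(s,[[498,150],[550,260]],0),'mug',ray(s,[[435,84],[385,60]],.1))
print(proj(s,[[.7,.083+.055,0],[.7,.083-.055,0],[.7,.083,0]]))
E
```

```text
[[ 0.6810835   0.19485519  0.021     ]
 [ 0.65974616 -0.03447731  0.021     ]]
[[ 0.68084684  0.20604172  0.        ]
 [ 0.65691899 -0.04168177  0.        ]]
blender [[ 0.71561203 -0.08833992  0.        ]
 [ 0.60046793 -0.14704501  0.        ]] mug [[0.77414445 0.00214763 0.1       ]
 [0.79039884 0.03331113 0.1       ]]
[[259.53376886 181.34041722]
 [374.53575487 174.12437608]
 [316.89689281 177.73826397]]
```

The board's back edge runs from (196,210) to (447,217), so x≈0.671 at y=0.08 with yaw -0.093. The mug (x≥0.774) and the blender are clear, so I descend.

Call:
{"api": "step_arm", "payload": {
  "plan": [
    [[5,2,-35,-0.03,100],[5,2,-70,-0.03,100],[5,2,-100,-0.03,100],[5,2,-125,-0.03,100],[5,2,-140,-0.03,100],[5,2,-146,-0.03,100],[5,2,-146,-0.03,100],[5,2,-146,-0.03,100]]
  ]
}}

```text
time: 6.08
tool_pos: [0.701, 0.0811, 0.0115]
ee_rot: [3.142, -0.001, -0.097]
wrist_force: [1.1, 0.4, 0.2]
width: 0.094
```

Call:
{"api": "step_arm", "payload": {
  "plan": [
    [[-4,0,0,0,100],[-8,0,0,0,100],[-12,0,0,0,100],[-17,0,0,0,100],[-22,0,0,0,100],[-27,0,0,0,100],[-32,0,0,0,100],[-37,0,0,0,100]]
  ]
}}

```text
time: 6.75
tool_pos: [0.6647, 0.081, 0.0117]
ee_rot: [-3.141, -0.004, -0.098]
wrist_force: [4.4, 0.3, 1.2]
width: 0.094
```

Call:
{"api": "step_arm", "payload": {
  "plan": [
    [[-8,0,0,0.01,100],[-18,0,0,0.02,100],[-29,0,0,0.035,100],[-41,0,0,0.05,100],[-53,0,0,0.065,100],[-65,0,0,0.08,100],[-77,0,0,0.09,100],[-88,0,0,0.097,100]]
  ]
}}

```text
time: 7.42
tool_pos: [0.5762, 0.0813, 0.0117]
ee_rot: [-3.141, -0.004, -0.0]
wrist_force: [4.7, -0.5, 1.2]
width: 0.0939
```

Call:
{"api": "step_arm", "payload": {
  "plan": [
    [[-11,0,0,0,100],[-22,0,0,0,100],[-33,0,0,0,100],[-44,0,0,0,100],[-54,0,0,0,100],[-64,0,0,0,100],[-72,0,0,0,100],[-78,0,0,0,100]]
  ]
}}

```text
time: 8.08
tool_pos: [0.4982, 0.0811, 0.0116]
ee_rot: [-3.142, -0.004, -0.001]
wrist_force: [6.2, 0.7, 3.0]
width: 0.0938
```

```bash
python3 - <<'E'
from h import *
s=snap('scene'); t=snap('side'); np.save('s4.npy',s,allow_pickle=True);np.save('t4.npy',t,allow_pickle=True); o=t['obs']; print(o['time'],o['tool_pos'],o['ee_rot'],o['wrist_force'])
a=cv2.resize(s['frame'][180:270,250:410,::-1],None,fx=5,fy=5,interpolation=cv2.INTER_CUBIC)
b=cv2.resize(t['frame'][140:240,230:390,::-1],None,fx=5,fy=5,interpolation=cv2.INTER_CUBIC)
cv2.imwrite('pics/s4.png',a); cv2.imwrite('pics/t4.png',b)
E
```

```text
8.1333 [0.4970278  0.08113329 0.01142034] [ 3.14154024e+00 -1.76383553e-03 -4.62808060e-04] [3.24073397 0.07923369 2.26794165]
```

View pics/t4.png

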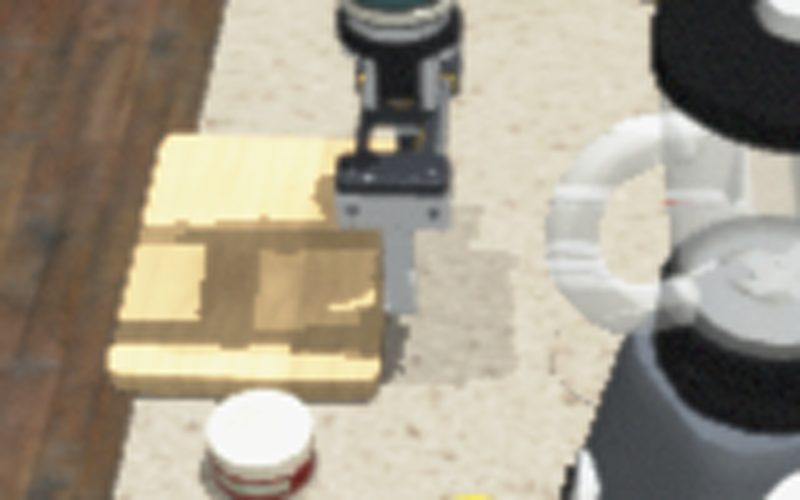

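The board is square against the fingers and already sticks out a little: its top corners in the crop are at (163,135), (108,352) and (383,365). The tub is clear at (261,430).

```bash
python3 - <<'E'
from h import *
t=np.load('t4.npy',allow_pickle=True).item()
f=ray(t,[[262.6,167],[251.6,210.4],[306.6,213]],.021);print(f.round(4));print('pot',ray(t,[[282.2,226]],.034))
# edge in same view, near board both sides
print('edge',ray(t,[[230+200/5,140+125/5],[230+133/5,140+405/5]],0))
E
```

```text
[[ 0.3213  0.1939  0.021 ]
 [ 0.3201 -0.0249  0.021 ]
 [ 0.4923 -0.0291  0.021 ]]
pot [[ 0.42579788 -0.10008589  0.034     ]]
edge [[ 3.40109245e-01  2.33017552e-01  0.00000000e+00]
 [ 3.37603006e-01 -4.97860561e-02 -1.11022302e-16]]
```

Call:
{"api": "step_arm", "payload": {
  "plan": [
    [[-3,0,0,0,100],[-7,0,0,0,100],[-11,0,0,0,100],[-15,0,0,0,100],[-19,0,0,0,100],[-21,0,0,0,100],[-22,0,0,0,100],[-22,0,0,0,100]]
  ]
}}

```text
time: 8.85
tool_pos: [0.4766, 0.081, 0.0111]
ee_rot: [3.141, -0.002, -0.001]
wrist_force: [4.8, 0.4, 3.0]
width: 0.0937
```

Call:
{"api": "step_arm", "payload": {
  "plan": [
    [[15,0,0,0,100],[30,0,0,0,100],[30,0,40,0,100],[30,0,80,0,100],[25,0,120,0,100],[-5,0,155,0,100],[-45,0,180,0,100],[-80,0,200,0,100]]
  ]
}}

```text
time: 9.52
tool_pos: [0.4002, 0.0809, 0.2066]
ee_rot: [3.141, 0.005, -0.001]
wrist_force: [0.6, 0.2, 0.3]
width: 0.0939
```

Call:
{"api": "step_arm", "payload": {
  "plan": [
    [[-30,0,30,0,100],[-60,0,60,0,100],[-90,0,60,0,100],[-120,0,60,0,100],[-140,0,60,0,100],[-140,0,60,0,100],[-140,0,60,0,100],[-140,0,60,0,100]]
  ]
}}

```text
time: 10.18
tool_pos: [0.2626, 0.081, 0.2653]
ee_rot: [3.141, 0.003, -0.001]
wrist_force: [0.3, 0.1, -0.2]
width: 0.0937
```

```bash
python3 - <<'E'
from h import *
s=snap('wrist'); save(s,'w5.png'); np.save('w5.npy',s,allow_pickle=True); o=s['obs']; print(o['time'],o['tool_pos'],o['ee_rot'],o['width'],s['o'])
E
```

```text
10.1833 [0.26255786 0.08098323 0.26527078] [ 3.14119255e+00  2.96257700e-03 -7.63605635e-04] 0.09368476936708897 [0.33104614 0.08057524 0.44467522]
```

View pics/w5.png

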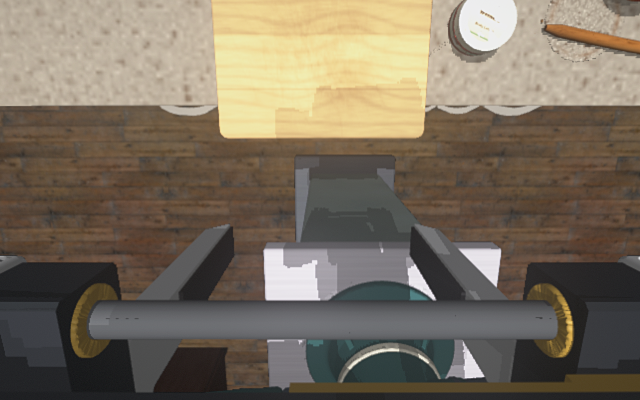

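```bash
python3 - <<'E'
from h import *
s=np.load('w5.npy',allow_pickle=True).item()
g=cv2.GaussianBlur(s['frame'].astype(np.float32),(3,3),0)
def vedge(c,a,b): 
    d=np.linalg.norm(np.diff(g[a:b,c],axis=0),axis=1); return [c,a+.5+d.argmax()]
def hedge(r,a,b):
    d=np.linalg.norm(np.diff(g[r,a:b],axis=0),axis=1); return [a+.5+d.argmax(),r]
print('edge',ray(s,[vedge(c,95,118) for c in (30,80,130,560,610)],0).round(4)[:,:2].tolist())
F=ray(s,[vedge(c,128,148) for c in (235,260,290,330,360,390,410)],.021)[:,:2];p=np.polyfit(F[:,1],F[:,0],1);print('front',F.round(4).tolist(),p)
print('left',ray(s,[hedge(r,205,228) for r in (20,60,100)],.021).round(4)[:,:2].tolist())
print('right',ray(s,[hedge(r,418,440) for r in (20,60,90)],.021).round(4)[:,:2].tolist())
m=cv2.inRange(s['frame'][:60,445:530],(205,205,195),(255,255,255))
c=max(cv2.findContours(m,0,2)[0],key=cv2.contourArea); e=cv2.fitEllipse(c); print(e,ray(s,[[e[0][0]+445,e[0][1]]],.034))
E
```

```text
edge [[0.3347, 0.4339], [0.3346, 0.373], [0.3345, 0.3122], [0.3345, -0.208], [0.3346, -0.2689]]
front [[0.2977, 0.1823], [0.2977, 0.1529], [0.2977, 0.1177], [0.2977, 0.0707], [0.2977, 0.0355], [0.2977, 0.0002], [0.2977, -0.0233]] [1.40873940e-04 2.97682852e-01]
left [[0.4248, 0.1996], [0.3836, 0.2003], [0.3403, 0.1999]]
right [[0.4247, -0.0383], [0.3836, -0.0379], [0.3513, -0.0378]]
((42.750450134277344, 18.913724899291992), (55.61906051635742, 63.35420608520508), 26.656978607177734) [[ 0.42304804 -0.09525305  0.034     ]]
```

```bash
python3 - <<'E'
from h import *
s=np.load('w5.npy',allow_pickle=True).item()
print(ray(s,[[543,27],[550,37],[600,47]],.008))
E
```

```text
[[ 0.4206271  -0.16998777  0.008     ]
 [ 0.41012452 -0.17951422  0.008     ]
 [ 0.39965054 -0.23873498  0.008     ]]
```

Call:
{"api": "step_arm", "payload": {
  "plan": [
    [[40,0,0,0,100],[80,0,0,0,100],[120,0,-20,0,100],[160,0,-50,0,100],[200,0,-80,0,100],[235,0,-100,0,100],[245,0,-130,0,100],[245,0,-150,0,100]]
  ]
}}

```text
time: 10.9
tool_pos: [0.5101, 0.0804, 0.1109]
ee_rot: [3.141, 0.006, -0.002]
wrist_force: [-0.8, 0.2, -0.4]
width: 0.094
```

Call:
{"api": "step_arm", "payload": {
  "plan": [
    [[0,0,-35,0,100],[0,0,-65,0,100],[0,0,-85,0,100],[0,0,-96,0,100],[0,0,-100,0,100],[0,0,-100,0,100],[0,0,-100,0,100]]
  ]
}}

```text
time: 11.48
tool_pos: [0.5089, 0.081, 0.0172]
ee_rot: [3.142, -0.001, -0.001]
wrist_force: [-0.3, 0.8, 0.2]
width: 0.0942
```

Call:
{"api": "step_arm", "payload": {
  "plan": [
    [[-10,0,-5,0,100],[-20,0,-5,0,100],[-26,0,-5,0,100],[-29,0,-5,0,100],[-32,0,-5,0,100],[-34,0,-5,0,100],[-35,0,-5,0,100],[-35,0,-5,0,100]]
  ]
}}

```text
time: 12.15
tool_pos: [0.4745, 0.0811, 0.0124]
ee_rot: [-3.142, -0.004, -0.001]
wrist_force: [3.7, -0.1, 1.8]
width: 0.0938
```

Call:
{"api": "step_arm", "payload": {
  "plan": [
    [[-0.5,0,0,0,100],[-1,0,0,0,100],[-1,0,0,0,100]]
  ]
}}

```text
time: 12.4
tool_pos: [0.4738, 0.0811, 0.0124]
ee_rot: [-3.142, -0.004, -0.001]
wrist_force: [5.3, 0.7, 0.7]
width: 0.0937
```

Call:
{"api": "step_arm", "payload": {
  "plan": [
    [[10,0,0,0,100],[25,0,0,0,100],[35,0,40,0,100],[35,0,80,0,100],[35,0,115,0.12,100],[20,-30,130,0.24,60],[0,-65,140,0.36,38],[-10,-100,140,0.48,38]]
  ]
}}

```text
time: 13.07
tool_pos: [0.4626, -0.0152, 0.1535]
ee_rot: [3.141, -0.0, 0.471]
wrist_force: [0.4, -0.7, -0.3]
width: 0.0773
```

Call:
{"api": "step_arm", "payload": {
  "plan": [
    [[-15,-35,0,0.12,38],[-30,-65,0,0.24,38],[-40,-90,0,0.36,38],[-40,-110,0,0.48,38],[-40,-120,0,0.6,38],[-40,-120,0,0.72,38],[-40,-120,0,0.84,38],[-40,-120,0,0.96,38]]
  ]
}}

```text
time: 13.73
tool_pos: [0.422, -0.1347, 0.1501]
ee_rot: [-3.137, -0.002, 1.428]
wrist_force: [0.1, -0.4, -1.1]
width: 0.0359
```

Call:
{"api": "step_arm", "payload": {
  "plan": [
    [[0,0,0,0.12,38],[0,0,0,0.132,38],[0,0,0,0.132,38],[0,0,0,0.132,38]]
  ]
}}

```text
time: 14.07
tool_pos: [0.4228, -0.1345, 0.1506]
ee_rot: [-3.14, -0.001, 1.552]
wrist_force: [-0.3, 0.5, 1.0]
width: 0.0353
```

Call:
{"api": "step_arm", "payload": {
  "plan": [
    [[0,-4,-35,0.018,38],[0,-4,-70,0.018,38],[0,-4,-100,0.018,38],[0,-4,-122,0.018,38],[0,-4,-134,0.018,38],[0,-4,-138,0.018,38],[0,-4,-138,0.018,38],[0,-4,-138,0.018,38]]
  ]
}}

```text
time: 14.73
tool_pos: [0.4238, -0.139, 0.0139]
ee_rot: [3.141, 0.0, 1.572]
wrist_force: [-0.0, 1.1, 0.4]
width: 0.0357
```

Call:
{"api": "step_arm", "payload": {
  "plan": [
    [[0,3,0,0,38],[0,6,0,0,38],[0,9,0,0,38],[0,12,0,0,38],[0,13,0,0,38],[0,14,0,0,38],[0,14,0,0,38]]
  ]
}}

```text
time: 15.32
tool_pos: [0.4235, -0.1247, 0.0135]
ee_rot: [3.141, 0.0, 1.573]
wrist_force: [-0.2, -0.4, 0.7]
width: 0.0356
```

Call:
{"api": "step_arm", "payload": {
  "plan": [
    [[0,-6,0,0,38],[0,-14,0,0,38],[0,-14,40,0,38],[0,-14,80,0,38],[-10,-14,120,0,38],[-30,10,160,0,38],[-55,30,190,0,38],[-80,55,220,0,38]]
  ]
}}

```text
time: 15.98
tool_pos: [0.3512, -0.0785, 0.2247]
ee_rot: [3.141, 0.0, 1.571]
wrist_force: [0.5, 0.0, -0.3]
width: 0.0357
```

Call:
{"api": "step_arm", "payload": {
  "plan": [
    [[0,10,30,0,38],[0,10,40,0,38],[0,10,40,0,38],[0,10,40,0,38]]
  ]
}}

```text
time: 16.32
tool_pos: [0.3521, -0.0689, 0.2619]
ee_rot: [-3.141, 0.0, 1.572]
wrist_force: [0.2, -0.5, -0.8]
width: 0.0359
```

```bash
python3 - <<'E'
from h import *
s=snap('wrist'); save(s,'w6.png'); np.save('w6.npy',s,allow_pickle=True); o=s['obs']; print(o['time'],o['tool_pos'],o['ee_rot'],s['o'])
E
```

```text
16.3167 [ 0.35212542 -0.06885618  0.26188493] [-3.14091072e+00  9.41538465e-05  1.57209895e+00] [ 0.35231824 -0.00146811  0.44148457]
```

View pics/w6.png

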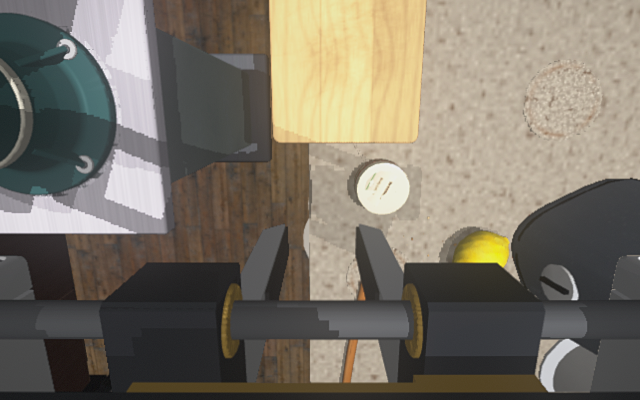

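```bash
python3 - <<'E'
from h import *
s=np.load('w6.npy',allow_pickle=True).item()
g=cv2.GaussianBlur(s['frame'].astype(np.float32),(3,3),0)
def vedge(c,a,b): 
    d=np.linalg.norm(np.diff(g[a:b,c],axis=0),axis=1); return [c,a+.5+d.argmax()]
def hedge(r,a,b):
    d=np.linalg.norm(np.diff(g[r,a:b],axis=0),axis=1); return [a+.5+d.argmax(),r]
print('edge',ray(s,[hedge(r,300,318) for r in (155,170,190,205,260)],0).round(4)[:,:2].tolist())
print('front',ray(s,[hedge(r,262,282) for r in (10,40,70,100,120)],.021).round(4)[:,:2].tolist())
print('back',ray(s,[hedge(r,410,432) for r in (10,40,70,100,120)],.021).round(4)[:,:2].tolist())
print('right',ray(s,[vedge(c,130,155) for c in (290,310,340,370,400)],.021).round(4)[:,:2].tolist())
m=cv2.inRange(s['frame'][150:225,345:420],(205,205,190),(255,255,255))
c=max(cv2.findContours(m,0,2)[0],key=cv2.contourArea); e=cv2.fitEllipse(cv2.convexHull(c)); print(e,ray(s,[[e[0][0]+345,e[0][1]+150]],.034))
E
```

```text
edge [[0.3355, -0.0561], [0.3367, -0.0748], [0.339, -0.1004], [0.3377, -0.1201], [0.3346, -0.1958]]
front [[0.2943, 0.1029], [0.2944, 0.0728], [0.2945, 0.0415], [0.2946, 0.0091], [0.294, -0.0131]]
back [[0.4634, 0.1033], [0.4633, 0.0731], [0.4632, 0.0419], [0.463, 0.0095], [0.4634, -0.0128]]
right [[0.3148, -0.0389], [0.3382, -0.0377], [0.3732, -0.0376], [0.4083, -0.0375], [0.4433, -0.0374]]
((37.89567184448242, 38.13132858276367), (50.17228698730469, 52.60092544555664), 56.63798141479492) [[ 0.42342462 -0.09038335  0.034     ]]
```

```bash
python3 -c "
from bench import robot; print(robot.close_job())"
```

```text
the job is handed in; nothing more can be done
None
```

The board now sticks out about 4 cm over the front edge, and the tub stands about 2 cm from its right short side. The job is handed in; it took about 16 s on the robot's clock.

- **What I did:** I pushed the tub to the right with the fingertips. Then I slid the board forward with both open fingertips against its back side. A check showed it was about 3 mm short and the gap was 2.6 cm, so I nudged the board on and pushed the tub about 5 mm towards it.
- **Board:** in the last wrist picture the overhang was about 40.6 mm, and the board was square with the edge to within about 0.002 rad.
- **Tub:** the gap to the board was about 21 mm, with the tub at x≈0.423, inside the length of that side. I saw no contact between board and tub.
- **Forces and clearance:** the wrist force readings stayed at about 6 N or less while pushing. At hand-in the gripper was about 26 cm above the worktop, touching nothing.
- **Other things:** I steered clear of the other things but did not re-measure their positions afterwards.
- **Where the checks disagreed:** the first rough reading of the front edge gave x≈0.325, against 0.335 in three later wrist views. I used 0.335. In the last picture some edge readings next to the tub came out up to 4 mm off, probably because of its shadow, and I left those out.

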